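Slide the tall transit crate home into its bay

ROBOT

A 7-joint arm with a two-finger parallel gripper is mounted at the origin on a cart in front of the work surface, level with it; the furniture and walls round the work are solid. World frame = base frame: x ahead of the robot, y to its left, z up, the work surface at z = 0. Lengths are in m, angles in rad, forces in N, time in s.
With the tool pointing down it reaches from about 0.35 to 0.9 m from the base axis. Payload 7.2 kg.
Tool frame: the origin (TCP) lies midway between the tips of the shut fingers; the grasp point (between the pads) lies 19 mm behind it (ctrl.grip_depth is the distance from the TCP to the grasp point, in m); y points along the fingers, z is the direction in which the jaws open and shut, and the axes are right-handed (so a half turn about y gives the same grasp; the last joint's range is limited). The gripper opens to 88 mm and grips with 3 to 60 N. Pads are 20 mm wide; open, the fingers measure 115 mm over their backs; the gripper's body (75 mm by 178 mm) begins 61 mm behind the grasp point.
Start: joints at [1.089, 0.411, -0.013, 1.596, 0.006, 1.134, -0.082], TCP at [0.251, -0.572, 0.223] pointing down, gripper open.
Joint ranges: [-2.95, 2.95], [-0.29, 1.99], [-1.47, 1.44], [0.14, 2.54], [-1.03, 4.17], [0.13, 1.85], [-2.86, 2.86]. Speed limits (rad/s): [2.39, 2.39, 3.01, 3.01, 3.14, 3.14, 3.14].

INTERFACE

Orientations are given as a unit quaternion [w, x, y, z].
In Python, from station import ctrl gives the robot as it stands. Calls block until the motion is done:
- ctrl.move_to(position, orientation): joint-space move of the TCP to a pose.
- ctrl.movel(position, frame=None, feed=0.15): straight line of the TCP; frame=None keeps the orientation; feed is the mean speed in m/s.
- ctrl.move_j(angles): joint-space move.
- ctrl.grip(opening): finger opening in m; the grip force is fixed at half the most; returns when the fingers have stopped.
- ctrl.hold(seconds).
- ctrl.ik(position, orientation): joint angles nearest the present ones, or None.
- ctrl.read_state(): the state.
- ctrl.snapshot(name): name is "scene" or "top" or "wrist"; returns a dict with "color" (480x640x3 uint8, red, green, blue), "mtx" (3x3 intrinsics, pixels), "world_from_camera" (4x4, takes a point from camera to world coordinates). Camera axes: x right, y down, z forward; pixel columns grow to the right and rows downward; lengths in m; the calibration is good to about 2 mm. The wrist camera is an equidistant fisheye: a pixel r from the principal point sees the ray r / f radians off the axis. A picture is of the moment at which its call begins. There is no depth.
A pose or a line that the arm cannot do raises ctrl.IKError and nothing moves.
- ctrl.hand_in(): hands the job in, once; it reports no verdict.
The state is a dict: "clock": time; "qpos": joint angles; "dq": joint speeds; "joint_efforts": joint torques, N m; "position": TCP position; "tcp_rot": TCP orientation; "force": force on the tool from outside, world axes, zero at the start; "ft_torque": the same for the moment, N m; "finger_gap": finger opening in m.
Only numpy, scipy, OpenCV 4.12 (cv2) and the standard library are available. Lean on these libraries where they do the work, as an engineer would, in place of code of your own. Each camera call takes 0.05 s, during which the arm holds its last target.

TASK

Push the tall wooden crate along the worktop, low down on the black bumper strip at its foot so that it slides and does not tip, into the yellow bay until it stands fully home and square against the backstop, without ramming it. Do not lift or carry the crate, and leave the other things on the worktop where they are. Take the hand clear at the end.

Things in the scene. Friction and masses are not known exactly. Their poses are not given: they have to be found in the camera images.
- crate: tall loose plywood crate, 0.6 to 1 kg, friction on the worktop 0.5 to 0.7. Skid 124 mm long (x), 96 wide (y), 24 high; box on it 88 x 96 mm, top 170 mm up, flush with the skid's +x end and sides: the skid sticks out 36 mm at the -x end. Origin: middle of the skid's underside; +x toward the nose, z up. Pushed on the box above about 60 mm it may tip; pushed on the skid it slides
- crate_bumper (a point): middle of the black bumper strip, the upright near (-x) end face of the skid, 13 mm above the worktop; the face is 96 mm wide and reaches from the worktop to 24 mm; axes as the crate's. Push here, in the crate's +x
- crate_nose (a point): middle of the crate's far (+x) end face, 13 mm above the worktop; axes as the crate's
- bay: the yellow bay of painted bars, fixed to the worktop; its origin lies on the worktop right under bay_stop, axes the same
- bay_stop (a point): middle of the face of the fixed backstop (40 mm high), 13 mm above the worktop; x points into the stop, away from the robot, y left. Two side guides 26 mm high, 108 mm apart inside, reach 43 mm from the stop face toward the robot; beyond them a mouth flares to about 148 mm at 73 mm from the face. The worktop's right edge lies close beside it
- fluid_bottle: bystander: small white and blue squeeze bottle, 35 mm across, 94 mm high; origin at its underside
- setting_ring_2: bystander: grey steel ring, 42 mm across, 16 mm high; origin at its underside
- spare_knob_1: bystander: beige thumb knob, 48 mm across, 39 mm high; origin at its underside
- feeler_gauge: bystander: grey feeler gauge lying flat, 23 by 104 by 15 mm; origin at its underside

How it is judged:
By the outcome, as a careful person would: the job done as asked, in the order asked, and still so for the second after the job is handed in, with the robot touching nothing.
It also fails if it takes over 72 s, if anything falls off the work surface, if the arm or the gripper's body presses on something with over 40 N, if the wrist force passes 120 N, or if a joint passes its speed limit or range.

## Working session

There is one attempt and no reset: what is moved stays moved. The work goes in short steps, each a Python script; the robot and the scene stay as the last script left them, time stands still between calls to the robot, and variables do not carry over. Pictures are saved under pics/ and viewed, and the job is handed in when it is done.

```bash
ls; mkdir -p pics
python3 - <<'E'
from station import ctrl
import cv2,pickle
for n in ["scene","top","wrist"]:
    s=ctrl.snapshot(n); cv2.imwrite(f"pics/{n}0.png",s["color"][:,:,::-1]); pickle.dump(s,open(f"{n}0.pkl","wb"))
    print(n,s["mtx"].tolist(),s["world_from_camera"].round(4).tolist())
print(ctrl.read_state())
E
```

```text
pics
scene [[543.0377412333702, 0.0, 311.14295961143864], [0.0, 543.0377412333702, 241.81422848626653], [0.0, 0.0, 1.0]] [[-0.5923, -0.4037, 0.6972, -0.0499], [-0.8056, 0.3115, -0.504, 0.3626], [-0.0136, -0.8602, -0.5097, 0.4679], [0.0, 0.0, 0.0, 1.0]]
top [[471.7640504293941, 0.0, 318.15396773158295], [0.0, 471.7640504293941, 240.14946081058145], [0.0, 0.0, 1.0]] [[-0.0096, -0.9941, 0.1084, 0.4758], [-0.9999, 0.0086, -0.0099, -0.0815], [0.0089, -0.1084, -0.9941, 0.8839], [0.0, 0.0, 0.0, 1.0]]
wrist [[371.64829954431775, 0.0, 318.41248392639244], [0.0, 371.64829954431775, 243.5518054075514], [0.0, 0.0, 1.0]] [[0.4019, -0.8832, -0.2418, 0.3167], [-0.9157, -0.3881, -0.1045, -0.5423], [-0.0016, 0.2634, -0.9647, 0.3837], [0.0, 0.0, 0.0, 1.0]]
{'clock': 0.15, 'qpos': array([ 1.08877554,  0.41170697, -0.01270795,  1.59681039,  0.00562239,
        1.13434113, -0.0821733 ]), 'dq': array([-8.86478974e-04, -3.28211178e-03,  9.16441191e-06, -1.98737855e-03,
       -4.28802424e-04,  8.96811848e-04,  1.39817550e-03]), 'joint_efforts': array([ 1.33270612e-03, -5.88337934e+01,  6.42249640e-01, -2.91292691e+01,
       -5.37570321e-02,  1.58179802e-02,  1.44103701e-04]), 'position': array([ 0.25112543, -0.5719105 ,  0.22202498]), 'tcp_rot': array([ 0.14515892, -0.14541175,  0.69243638, -0.69160405]), 'force': array([ 0.10126535, -0.33895534, -0.10192048]), 'ft_torque': array([ 0.05302734, -0.01092679,  0.02303023]), 'finger_gap': 0.0878205926110488}
```

View pics/top0.png

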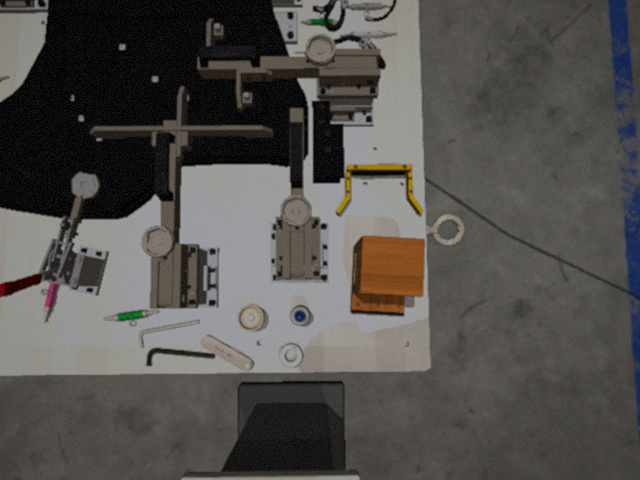

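View pics/scene0.png

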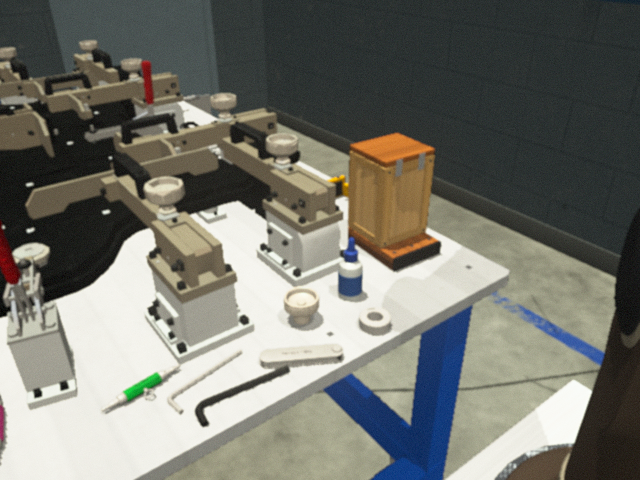

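View pics/wrist0.png

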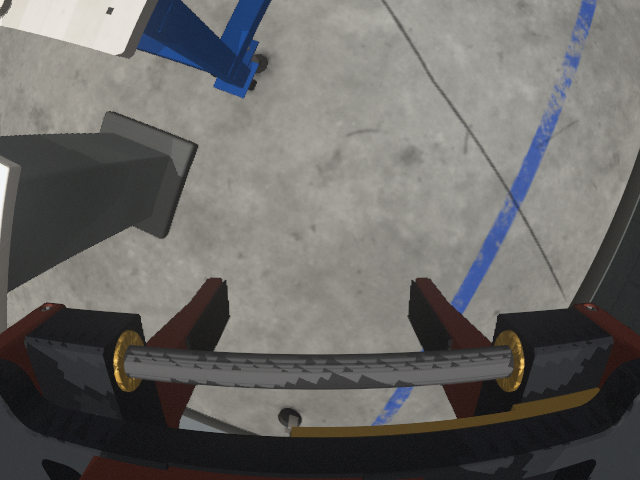

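The top view shows the crate at about (385,270) with its skid sticking out at row ~305. The bay's backstop is at about (380,168) and the bottle at (300,315). I'll zoom in to get the corners.

Run:
```python
import cv2
a=cv2.imread("pics/top0.png")[150:330,325:445]
cv2.imwrite("pics/z1.png",cv2.resize(a,None,fx=3.3,fy=3.3,interpolation=cv2.INTER_CUBIC)[:600])
a=cv2.imread("pics/scene0.png")[125:275,320:460]
cv2.imwrite("pics/z2.png",cv2.resize(a,None,fx=4,fy=4,interpolation=cv2.INTER_CUBIC))
```

```text
(no output)
```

View pics/z1.png

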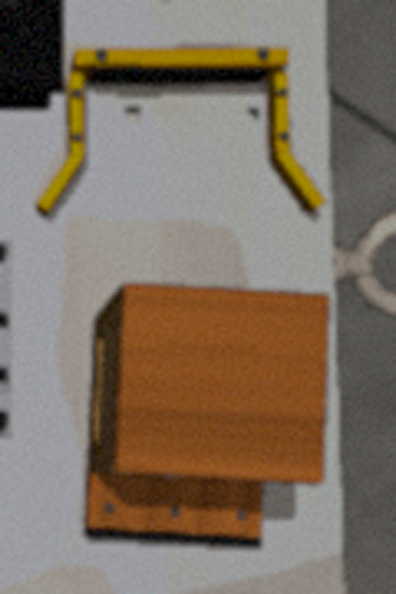

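View pics/z2.png

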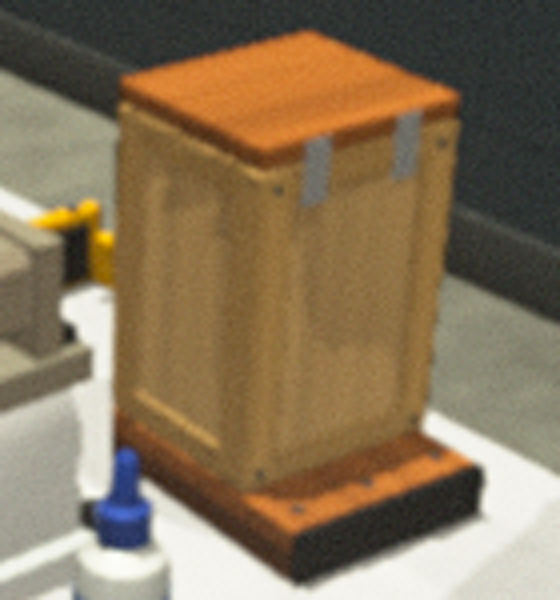

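```bash
cat > h.py <<'E'
import numpy as np,pickle
def toworld(s,uv,z):
    K=s["mtx"];T=s["world_from_camera"]
    d=T[:3,:3]@np.linalg.solve(K,np.array([uv[0],uv[1],1.]))
    return T[:3,3]+d*(z-T[2,3])/d[2]
def proj(s,P):
    T=s["world_from_camera"];p=T[:3,:3].T@(np.asarray(P)-T[:3,3]);q=s["mtx"]@p
    return q[:2]/q[2]
E
python3 - <<'E'
from h import *
s=pickle.load(open("top0.pkl","rb"))
f=lambda p:(p[0]/3.3+325-.35,p[1]/3.3+150-.35)
for n,p,z in [("boxFL",(123,285),.17),("boxFR",(329,295),.17),("boxNR",(324,482),.17),("boxNL",(110,473),.17),("skNL",(88,529),.024),("skNR",(262,539),.024),("skbNL",(87,537),0.0),("skbNR",(260,546),0),
 ("stopL",(78,68),.04),("stopR",(287,68),.04),("stop base L",(85,85),0),("stopbaseR",(275,85),0),("guideL far in",(84,90),.026),("guideLin near",(84,155),.026),("gRfar",(273,90),.026),("gRnear",(273,155),.026),("mouthL",(51,213),.026),("mouthR",(313,213),.026),("edge",(342,500),0),("edge2",(330,100),0)]:
    print(n,toworld(s,f(p),z).round(4))
p=lambda u,z:print(toworld(s,u,z).round(3))
for u in [(300,315),(291,354),(252,317)]:p(u,0.02)
p((327,215),.05);p((327,280),.0)
# scene checks
s=pickle.load(open("scene0.pkl","rb"))
g=lambda p:(p[0]/4+320-.35,p[1]/4+125-.35)
for n,p,z in [("boxN-L",(120,80),.17),("boxNL",(268,165),.17),("boxNR",(460,100),.17),("boxFR",(305,32),.17),("skNLtop",(292,538),.024),("skNRtop",(482,468),.024),("skNLb",(297,583),0),("skNRb",(482,515),0)]:
    print(n,toworld(s,g(p),z).round(4))
E
```

```text
boxFL [ 0.5594 -0.1554  0.17  ]
boxFR [ 0.5539 -0.2506  0.17  ]
boxNR [ 0.4681 -0.2454  0.17  ]
boxNL [ 0.4731 -0.1477  0.17  ]
skNL [ 0.4422 -0.1487  0.024 ]
skNR [ 0.4359 -0.2439  0.024 ]
skbNL [ 0.4369 -0.1499  0.    ]
skbNR [ 0.4309 -0.2472  0.    ]
stopL [ 0.696  -0.1462  0.04  ]
stopR [ 0.6951 -0.2624  0.04  ]
stop base L [ 0.6963 -0.1532  0.    ]
stopbaseR [ 0.6955 -0.2636  0.    ]
guideL far in [ 0.6869 -0.1505  0.026 ]
guideLin near [ 0.6498 -0.1499  0.026 ]
gRfar [ 0.6862 -0.2571  0.026 ]
gRnear [ 0.6489 -0.2559  0.026 ]
mouthL [ 0.617  -0.1309  0.026 ]
mouthR [ 0.6158 -0.2773  0.026 ]
edge [ 0.4561 -0.2943  0.    ]
edge2 [ 0.6864 -0.2953  0.    ]
[ 0.434 -0.056  0.02 ]
[ 0.365 -0.039  0.02 ]
[0.431 0.031 0.02 ]
[ 0.612 -0.106  0.05 ]
[ 0.497 -0.106  0.   ]
boxN-L [ 0.5576 -0.1526  0.17  ]
boxNL [ 0.4611 -0.1396  0.17  ]
boxNR [ 0.4626 -0.2386  0.17  ]
boxFR [ 0.5531 -0.2461  0.17  ]
skNLtop [ 0.4403 -0.1438  0.024 ]
skNRtop [ 0.432  -0.2397  0.024 ]
skNLb [ 0.4421 -0.1502  0.    ]
skNRb [ 0.4326 -0.244   0.    ]
```

```bash
cat >> h.py <<'E'
from scipy.spatial.transform import Rotation as R
def quat(yaw,tilt,sgn):
    y=np.array([np.sin(tilt),0,-np.cos(tilt)]);z=np.array([0,sgn,0.]);x=np.cross(y,z)
    m=R.from_euler('z',yaw).as_matrix()@np.stack([x,y,z],1)
    q=R.from_matrix(m).as_quat();return q[[3,0,1,2]]
E
python3 - <<'E'
from h import *
from station import ctrl
st=ctrl.read_state();q=st["tcp_rot"];M=R.from_quat(q[[1,2,3,0]]).as_matrix();print(M.round(2))
w=pickle.load(open("wrist0.pkl","rb"));print("cam in tool",(M.T@(w["world_from_camera"][:3,3]-st["position"])).round(3))
for t in (15,25,30):
  for s in (1,-1):
    for p in ([.38,-.197,.2],[.40,-.197,.01],[.43,-.197,.01],[.57,-.203,.01]):
      j=ctrl.ik(p,quat(-.06,np.radians(t),s)); print(t,s,p,None if j is None else j.round(2))
E
```

```text
[[-0.92 -0.    0.4 ]
 [-0.4   0.   -0.92]
 [ 0.   -1.   -0.  ]]
cam in tool [-0.072 -0.162 -0.001]
15 1 [0.38, -0.197, 0.2] [ 0.97 -0.01 -0.51  2.22 -0.17  0.69  2.09]
15 1 [0.4, -0.197, 0.01] [ 0.81  0.41 -0.45  2.37  0.54  0.16  1.4 ]
15 1 [0.43, -0.197, 0.01] [ 0.71  0.43 -0.38  2.32  0.42  0.18  1.49]
15 1 [0.57, -0.203, 0.01] [ 0.7   0.6  -0.52  2.02  0.62  0.39  1.25]
15 -1 [0.38, -0.197, 0.2] [ 0.73 -0.02 -0.27  2.24 -0.17  0.69 -1.06]
15 -1 [0.4, -0.197, 0.01] [ 0.56  0.38 -0.16  2.39 -0.25  0.13 -0.97]
15 -1 [0.43, -0.197, 0.01] [ 0.5   0.41 -0.13  2.33 -0.2   0.16 -1.05]
15 -1 [0.57, -0.203, 0.01] [ 0.36  0.54 -0.08  2.04 -0.06  0.31 -1.28]
25 1 [0.38, -0.197, 0.2] [ 0.73 -0.09 -0.19  2.36 -0.44  0.52  2.39]
25 1 [0.4, -0.197, 0.01] [ 1.49  0.77 -1.23  2.46  1.77  0.53  0.37]
25 1 [0.43, -0.197, 0.01] [ 1.43  0.8  -1.23  2.41  1.73  0.57  0.39]
25 1 [0.57, -0.203, 0.01] [ 0.84  0.62 -0.64  2.15  1.39  0.23  0.55]
25 -1 [0.38, -0.197, 0.2] [ 0.85 -0.09 -0.3   2.35 -0.46  0.53 -0.73]
25 -1 [0.4, -0.197, 0.01] [ 1.02  0.46 -0.61  2.49  2.64  0.15  2.54]
25 -1 [0.43, -0.197, 0.01] [ 1.43  0.8  -1.23  2.41  1.73  0.57 -2.75]
25 -1 [0.57, -0.203, 0.01] [ 1.23  0.97 -1.25  2.13  1.59  0.74 -2.59]
30 1 [0.38, -0.197, 0.2] [ 0.42 -0.14  0.14  2.44 -0.56  0.43  2.53]
30 1 [0.4, -0.197, 0.01] None
30 1 [0.43, -0.197, 0.01] [ 1.47  0.84 -1.23  2.47  1.99  0.57  0.2 ]
30 1 [0.57, -0.203, 0.01] [ 1.26  0.98 -1.24  2.19  1.79  0.7   0.4 ]
30 -1 [0.38, -0.197, 0.2] [ 0.89 -0.11 -0.29  2.41 -0.69  0.47 -0.47]
30 -1 [0.4, -0.197, 0.01] None
30 -1 [0.43, -0.197, 0.01] [ 1.18  0.58 -0.82  2.48  2.53  0.3   2.7 ]
30 -1 [0.57, -0.203, 0.01] [ 0.69  0.57 -0.42  2.22  2.66  0.13  2.39]
```

Run:
```python
from h import *
from station import ctrl
import cv2
q=quat(-.06,np.radians(12),1)
ctrl.grip(0.05)
ctrl.move_to([.395,-.195,.24],q)
ctrl.movel([.405,-.195,.05],feed=.15)
s=ctrl.read_state();print(s["clock"],s["position"],s["force"],s["qpos"].round(2),s["finger_gap"])
for n in ["scene","wrist"]:
    s=ctrl.snapshot(n); cv2.imwrite(f"pics/{n}1.png",s["color"][:,:,::-1])
```

```text
4.1167 [ 0.40539114 -0.1952026   0.05055461] [ 0.73705088 -0.31869706 -0.33952294] [ 0.78  0.33 -0.44  2.31  0.22  0.34  1.69] 0.0498903026019977
```

View pics/scene1.png

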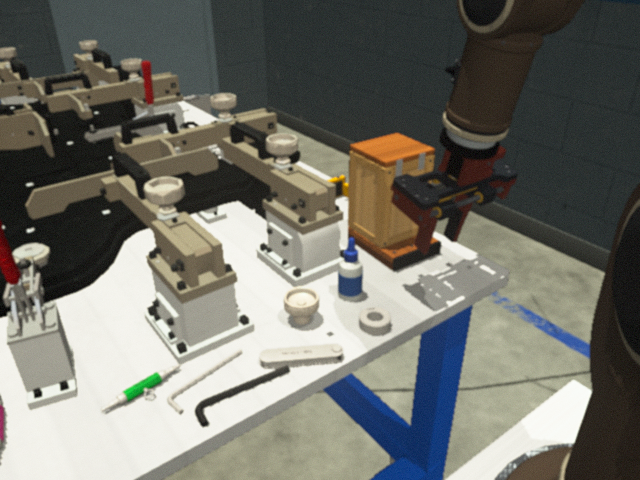

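View pics/wrist1.png

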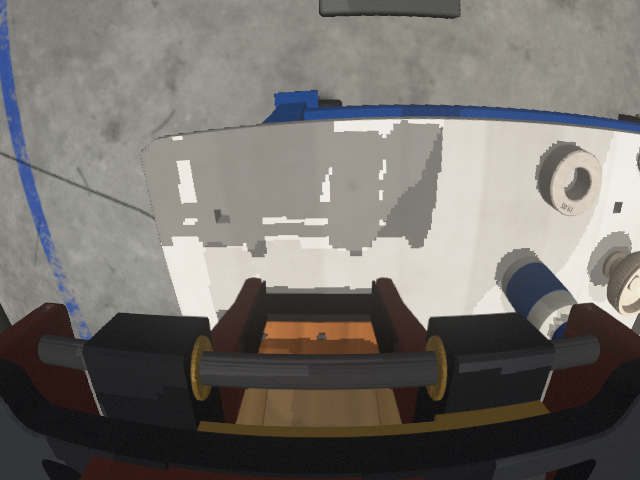

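The fingers straddle the middle of the bumper (wrist view, row ~310) and the hand is clear of the box and the bottle. I'll go down and advance slowly until they touch.

```bash
cat >> h.py <<'E'
TILT=np.radians(12);Z=.011
def step(ctrl,x,y,yaw,feed):
    ctrl.movel([x,y,Z],quat(yaw,TILT,1),feed=feed)
    s=ctrl.read_state();return s
E
python3 - <<'E'
from h import *
from station import ctrl
s=step(ctrl,.405,-.195,-.06,.08);f0=s["force"];print(s["clock"],s["position"],f0)
np.save("f0.npy",f0)
x,y=.405,-.195
s=step(ctrl,.418,-.1958,-.06,.05);print(s["clock"],(s["force"]-f0).round(1),s["ft_torque"].round(2))
for i in range(8):
    x=.418+.003*(i+1); y=-.195-.06*(x-.405)
    s=step(ctrl,x,y,-.06,.03);f=s["force"]-f0
    print(s["clock"],s["position"].round(4),f.round(1),s["ft_torque"].round(2))
    if f[0]<-2.5:break
E
```

```text
4.8583 [ 0.40515998 -0.19487141  0.01112432] [ 0.60666928 -0.63636247 -0.14619031]
5.2667 [-1.2  0.8  0.1] [ 0.03  0.03 -0.02]
5.5167 [ 0.4211 -0.1959  0.011 ] [-1.2  0.6  0.9] [ 0.06  0.01 -0.04]
5.7667 [ 0.424  -0.1962  0.0109] [-0.2  0.7 -0.3] [ 0.11  0.09 -0.03]
6.0167 [ 0.4263 -0.1963  0.0107] [-3.8 -0.2  0.4] [-0.01  0.72 -0.06]
```

Run:
```python
from h import *
from station import ctrl
import cv2
f0=np.load("f0.npy")
for x in (.440,.460,.475):
    s=step(ctrl,x,-.1963-.06*(x-.4265),-.06,.05);print(s["clock"],s["position"].round(4),(s["force"]-f0).round(1),s["ft_torque"].round(2))
s=ctrl.snapshot("top"); pickle.dump(s,open("top1.pkl","wb"))
a=s["color"][150:330,325:445,::-1]
cv2.imwrite("pics/z3.png",cv2.resize(a,None,fx=3.3,fy=3.3,interpolation=cv2.INTER_CUBIC))
s=ctrl.snapshot("scene"); cv2.imwrite("pics/s3.png",s["color"][:,:,::-1])
```

```text
6.425 [ 0.4409 -0.1971  0.0112] [-1.1 -0.1  0.3] [0.1  0.07 0.01]
6.975 [ 0.4605 -0.1983  0.0112] [ 0.2  1.2 -0.7] [0.09 0.1  0.01]
7.425 [ 0.4754 -0.1992  0.0111] [-0.2  0.3  0.5] [0.07 0.14 0.  ]
```

View pics/z3.png

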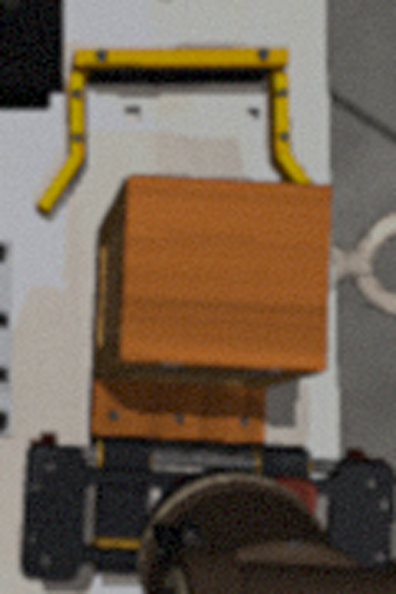

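View pics/s3.png

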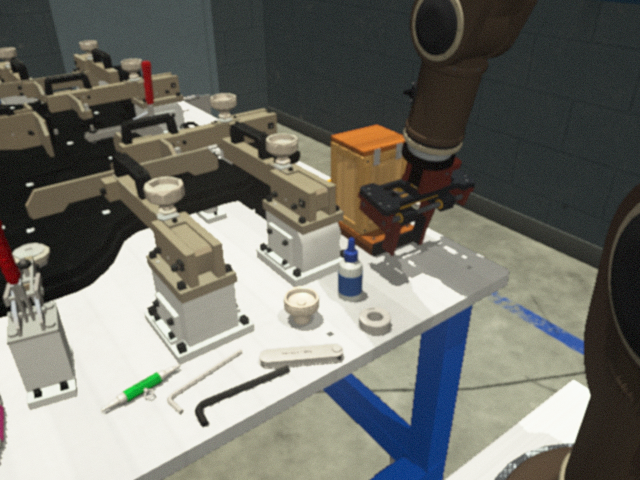

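Run:
```python
from h import *
s=pickle.load(open("top1.pkl","rb"))
f=lambda p:(p[0]/3.3+325-.35,p[1]/3.3+150-.35)
for n,p,z in [("FL",(128,177),.17),("FR",(331,186),.17),("NR",(325,370),.17),("NL",(120,362),.17),("skside L1",(93,380),.024),("sksideL2",(91,436),.024),("skR1",(264,390),.024),("skR2",(263,443),.024)]:
    print(n,toworld(s,f(p),z).round(4))
```

```text
FL [ 0.61   -0.1587  0.17  ]
FR [ 0.605  -0.2533  0.17  ]
NR [ 0.5192 -0.2476  0.17  ]
NL [ 0.5238 -0.1533  0.17  ]
skside L1 [ 0.5238 -0.1528  0.024 ]
sksideL2 [ 0.4929 -0.1512  0.024 ]
skR1 [ 0.5174 -0.2474  0.024 ]
skR2 [ 0.4882 -0.246   0.024 ]
```

Run:
```python
from h import *
from station import ctrl
import cv2
f0=np.load("f0.npy")
for x,y,w in [(.495,-.2004,-.06),(.505,-.2010,-.05),(.515,-.2015,-.035),(.525,-.2018,-.02),(.535,-.2020,-.01)]:
    s=step(ctrl,x,y,w,.05 if x<.5 else .03);f=s["force"]-f0;print(s["clock"],s["position"].round(4),f.round(1),s["ft_torque"].round(2))
    if np.linalg.norm(f)>10: break
s=ctrl.snapshot("top"); pickle.dump(s,open("top2.pkl","wb"))
a=s["color"][140:290,325:445,::-1]
cv2.imwrite("pics/z4.png",cv2.resize(a,None,fx=4,fy=4,interpolation=cv2.INTER_CUBIC))
```

```text
8.075 [ 0.4954 -0.2004  0.0111] [-1.9  0.4  0.5] [0.1  0.13 0.  ]
8.5583 [ 0.5048 -0.2011  0.0109] [-2.7  0.8 -1.2] [-0.05  0.53 -0.03]
9.0417 [ 0.5155 -0.2015  0.0111] [-0.8  0.7 -0.7] [ 0.08  0.28 -0.02]
9.525 [ 0.5253 -0.2018  0.0111] [-2.   1.2 -0.3] [-0.06  0.32 -0.05]
10.0083 [ 0.5353 -0.2019  0.0111] [-1.6  0.9 -1.2] [-0.01  0.32 -0.11]
```

View pics/z4.png

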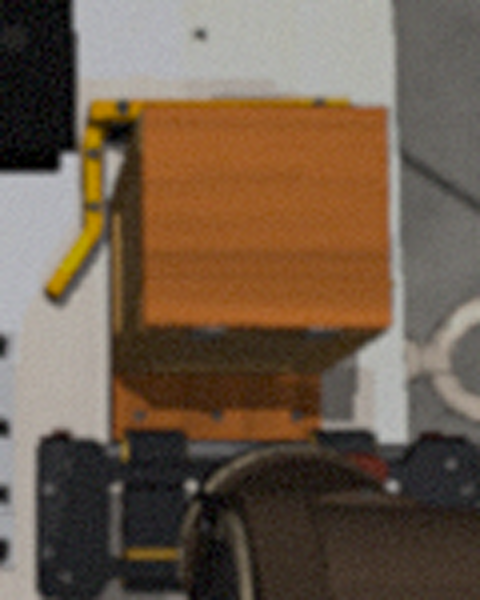

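Run:
```python
from h import *
s=pickle.load(open("top2.pkl","rb"))
f=lambda p:(p[0]/4+325-.35,p[1]/4+140-.35)
for n,p,z in [("FL",(143,107),.17),("FR",(387,107),.17),("NR",(390,327),.17),("NL",(144,326),.17),("skside L1",(116,375),.024),("sksideL2",(116,438),.024),("skR1",(321,375),.024),("skR2",(321,432),.024),("guideLin",(103,150),.026),("guideLin2",(102,215),.026)]:
    print(n,toworld(s,f(p),z).round(4))
```

```text
FL [ 0.668  -0.1551  0.17  ]
FR [ 0.6674 -0.2499  0.17  ]
NR [ 0.5811 -0.2482  0.17  ]
NL [ 0.5823 -0.1539  0.17  ]
skside L1 [ 0.5815 -0.1554  0.024 ]
sksideL2 [ 0.5524 -0.1549  0.024 ]
skR1 [ 0.5806 -0.2497  0.024 ]
skR2 [ 0.5543 -0.2489  0.024 ]
guideLin [ 0.6865 -0.151   0.026 ]
guideLin2 [ 0.6558 -0.15    0.026 ]
```

Yaw is now about -0.01, with roughly 4 mm to spare at the guides and 27 mm left to the stop. I'll finish slowly, watching the force.

Run:
```python
from h import *
from station import ctrl
import cv2
f0=np.load("f0.npy")
s=step(ctrl,.552,-.2022,-.009,.03);print(s["clock"],s["position"].round(4),(s["force"]-f0).round(1))
x=.552
while x<.572:
    x+=.0015
    s=step(ctrl,x,-.2022-.01*(x-.552),-.009,.015);f=s["force"]-f0
    print(s["clock"],round(x,4),s["position"].round(4),f.round(1),s["ft_torque"].round(2))
    if f[0]<-14: break
s=ctrl.snapshot("top"); pickle.dump(s,open("top3.pkl","wb"))
a=s["color"][140:290,325:445,::-1]
cv2.imwrite("pics/z5.png",cv2.resize(a,None,fx=4,fy=4,interpolation=cv2.INTER_CUBIC))
```

```text
10.775 [ 0.5522 -0.2021  0.011 ] [-1.7  1.3 -0.6]
11.025 0.5535 [ 0.5533 -0.2022  0.0109] [-4.   0.9 -0.8] [0.15 0.8  0.04]
11.275 0.555 [ 0.555  -0.2022  0.0109] [-3.2  1.3 -0. ] [ 0.09  0.76 -0.02]
11.525 0.5565 [ 0.5567 -0.2022  0.011 ] [-3.5  0.8 -1. ] [0.03 0.72 0.02]
11.775 0.558 [ 0.5583 -0.2022  0.011 ] [-2.8 -0.  -1.1] [-0.01  0.7   0.02]
12.025 0.5595 [ 0.5597 -0.2023  0.011 ] [-2.8  0.3 -1.1] [ 0.06  0.7  -0.06]
12.275 0.561 [ 0.5606 -0.2024  0.0109] [-6.   0.4  1.3] [0.09 1.11 0.04]
12.525 0.5625 [ 0.5607 -0.2023  0.0107] [-10.2   1.    4.2] [0.18 1.9  0.06]
12.775 0.564 [ 0.5609 -0.2024  0.0104] [-15.3   1.    9.2] [0.28 2.69 0.09]
```

View pics/z5.png

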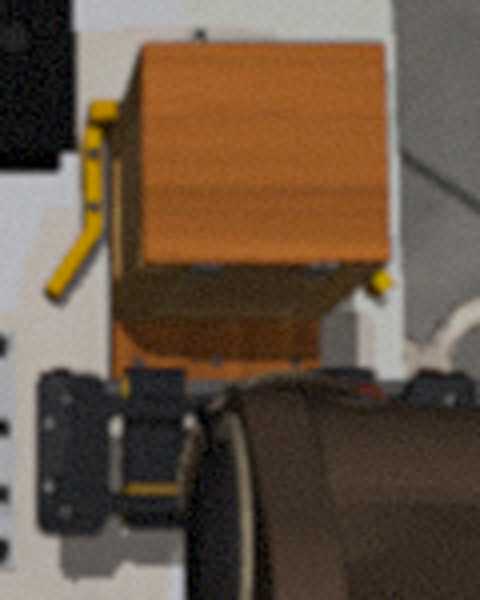

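The advance stalled at x=0.5607 with the force rising to 15 N. The yaw moment is only 0.09 N m, so both nose corners are bearing evenly. Backing off and clearing.

Run:
```python
from h import *
from station import ctrl
import cv2
s=step(ctrl,.558,-.2023,-.009,.03)
s=step(ctrl,.515,-.2015,-.009,.08);print(s["clock"],s["force"].round(1))
ctrl.movel([.45,-.2,.12],feed=.15)
ctrl.movel([.39,-.2,.28],feed=.2)
st=ctrl.read_state();print(st["clock"],st["position"])
s=ctrl.snapshot("top"); pickle.dump(s,open("top4.pkl","wb"))
a=s["color"][140:290,325:445,::-1]
cv2.imwrite("pics/z6.png",cv2.resize(a,None,fx=4,fy=4,interpolation=cv2.INTER_CUBIC))
s=ctrl.snapshot("scene"); pickle.dump(s,open("scene4.pkl","wb"));cv2.imwrite("pics/s6.png",s["color"][:,:,::-1])
```

```text
13.8667 [ 0.1 -0.1 -0.2]
15.875 [ 0.38984693 -0.19964989  0.27899337]
```

View pics/z6.png

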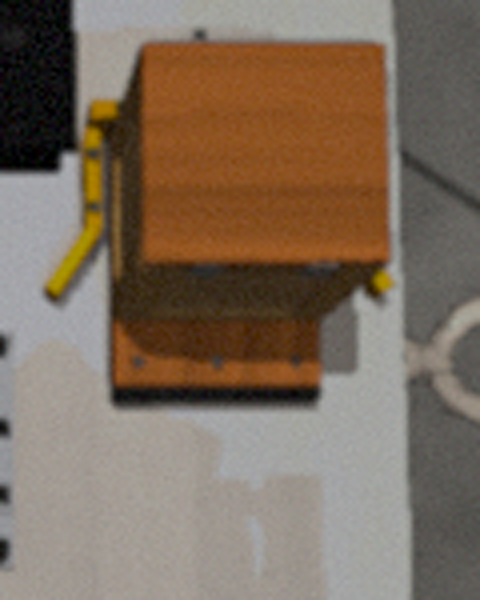

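View pics/s6.png

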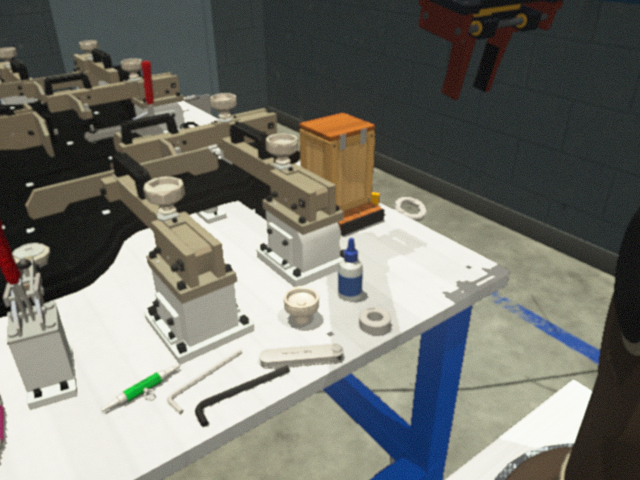

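Run:
```python
from h import *
s=pickle.load(open("top4.pkl","rb"))
f=lambda p:(p[0]/4+325-.35,p[1]/4+140-.35)
for n,p,z in [("FL",(143,44),.17),("FR",(385,44),.17),("NR",(389,263),.17),("NL",(144,263),.17),("skNL",(114,386),.024),("skNR",(320,387),.024),("b NL",(114,404),.0),("bNR",(318,403),.0)]:
    print(n,toworld(s,f(p),z).round(4))
# bystander change
import numpy as np
for n in("top","scene"):
    a=pickle.load(open(n+"0.pkl","rb"))["color"].astype(int);b=pickle.load(open(n+"4.pkl","rb"))["color"].astype(int)
    r=(slice(295,372),slice(200,312)) if n=="top" else (slice(235,370),slice(255,362))
    d=np.abs(a-b).max(2)[r];print(n,d.mean(),(d>50).sum())
```

```text
FL [ 0.6931 -0.1556  0.17  ]
FR [ 0.6925 -0.2499  0.17  ]
NR [ 0.606  -0.2486  0.17  ]
NL [ 0.6067 -0.1543  0.17  ]
skNL [ 0.5764 -0.1544  0.024 ]
skNR [ 0.5751 -0.2491  0.024 ]
b NL [ 0.5706 -0.1562  0.    ]
bNR [ 0.5703 -0.2526  0.    ]
top 10.419874768089054 0
scene 8.44472135687089 127
```

Run:
```python
from station import ctrl
ctrl.hold(.3);ctrl.hand_in();print(ctrl.read_state()["clock"])
```

```text
the job is handed in; nothing more can be done
the job is handed in; nothing more can be done
```

The crate is in the yellow bay, standing upright against the backstop. I pushed it low on the bumper strip with both fingertips, with the hand leaning back so it stayed clear of the box. On the way I turned it about 3° to line up with the guides. The job is handed in, at about 16 s of the 72 s allowed.

- **Home against the stop:** the last few millimetres went in 1.5 mm steps. The hand stopped advancing at x = 0.561 m as the force rose to 15 N. The last picture puts the nose at about x = 0.6945 m and the stop face at about 0.695 m, so they agree within the camera's 2 mm.
- **Square:** the crate's angle is about -0.007 rad in the last picture, and the bay's own angle measured the same. The twisting moment at contact was only 0.09 N m, so both front corners were bearing.
- **Other objects:** the area around the bottle, ring, knob and gauge shows no clear change in the top camera. The scene camera showed 127 changed pixels in its area. I took these to be the moved crate and its shadow at the edge of the area, but did not check them further.
- **Hand:** it is clear at about 0.28 m height, and the force reading was near zero as it left the crate.

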